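# Zero the sample stand's adjuster

## Task

Unload the sample stand first: lift the steel canister off it by its arched handle and set it down upright on the worktop beside the stand, without dropping it. Then turn the stand's winged thumbscrew clockwise until it seats against its stop, back it off a quarter turn, and finish with the gripper still holding the screw there. Leave the other things on the worktop where they are.

Things in the scene. Friction and masses are not known exactly. Their poses are not given: they have to be found in the camera images.
- stand: Low grey sample stand, fixed to the worktop: a base 100 mm (its x) by 184 mm (its y), top 30 mm above the worktop. Origin: centre of its underside, on the worktop; z up, turned only about z. At y = +40 mm it has a round aluminium seat, 90 mm across, top 45 mm high, ringed by six locating pins 6 mm high; the canister stands there at the start. At y = -47 mm a round boss, 38 mm across and 50 mm high, carries the thumbscrew.
- canister: Closed steel canister, about 0.35 kg: body 66 mm across and 62 mm high, lid 69 mm across up to 73 mm, and over it a stiff arched handle to 120 mm in all. Origin: centre of its underside; z up, and the handle's bar runs along its y. It stands in the stand's seat at the start (origin 45 mm above the worktop), turned by any amount up to about 35 degrees to the stand.
- canister_handle (a point): Middle of the canister's black handle grip, 112 mm above the canister's underside, straight over its centre. The grip is a bar 12 mm thick (along x), 15 mm high and 42 mm long (along y), with parallel sides; the gap between its underside and the lid is 31 mm, and the arch's thin legs are 71 mm apart.
- screw_wing (a point): Middle of the thumbscrew's steel wing, on the screw's upright axis (stand x = 0, y = -47 mm), 83 mm above the worktop. The wing is a flat upright bar 48 mm long, 10 mm thick and 22 mm high (72 to 94 mm above the worktop), turning with the screw; it does not rise or sink. Site axes: z up; the wing's length lies at -45 degrees (clockwise seen from above) from the point's x axis, and the point's axes agree with the stand's when the screw is seated.
- thumbscrew (a joint): Turn of the thumbscrew in rad: 0 = seated on its hard stop, growing as it is backed off (anticlockwise seen from above), at most 2.6. The wing's length lies at (stand yaw - 0.785 + this value), seen from above. It starts between 0.5 and 1.2, needs about 0.06 N m, and stays where it is left. A quarter turn is 1.571.
- tray_window: Shallow open tray fixed at the right of the worktop, 240 mm (x) by 360 mm (y), rim 37 mm high; origin: centre of its underside. It is not a place for the canister. Other fixed equipment stands along the back, beyond world x = 0.78 m.
- small_beaker: Bystander: small glass beaker, 57 mm across and 65 mm high, behind the stand. Origin: its underside, centre.
- dropper_bottle: Bystander: small brown bottle with a white cap, 43 mm across and 96 mm high, behind the stand. Origin: its underside, centre.
- tape_roll: Bystander: roll of white tape lying flat, 68 mm across and 18 mm high, to one side of the stand. Origin: its underside, centre.
- squat_bottle: Bystander: small squat clear bottle with a black cap, 36 mm across and 61 mm high, to the other side of the stand. Origin: its underside, centre.
Not all that is in view belongs to the job. Leave any green look-alike of the canister alone.

How it is judged:
By the outcome, as a careful person would: the job done as asked, in the order asked, and still so for the second after the job is handed in, while the arm keeps its last pose, push and grip.
It also fails if it takes over 67 s, if anything falls off the work surface, if the arm or the gripper's body presses on something with over 40 N, if the wrist force passes 120 N, or if a joint passes its speed limit or range.

## Robot

A 6-joint arm with a two-finger parallel gripper is mounted at the origin on a cart in front of the work surface, level with it; the furniture and walls round the work are solid. World frame = base frame: x ahead of the robot, y to its left, z up, the work surface at z = 0. Lengths are in m, angles in rad, forces in N, time in s.
With the tool pointing down it reaches from about 0.35 to 0.775 m from the base axis. Payload 5.5 kg.
Tool frame: the origin (TCP) lies between the finger pads; the fingertips stand 19 mm ahead of it and the grasp point (between the pads) is the TCP (env.tcp_to_tips is the distance from the TCP to the fingertips, in m); z points along the fingers, y is the direction in which the jaws open and shut (so a half turn about z gives the same grasp; the last joint's range is limited). The gripper opens to 85 mm and grips with 20 to 120 N. Pads are 22 mm wide; open, the fingers measure 114 mm over their backs; the gripper's body (76 mm by 85 mm) begins 54 mm behind the grasp point. The pads swing forward as they close: fully open they stand 13 mm farther back than shut.
Start: joints at [1.028, 0.313, 0.046, 1.304, 0, 1.431], TCP at [0.225, 0.529, 0.25] pointing down, gripper open.
Joint ranges: [-2.76, 2.76], [-0.86, 1.69], [-1.03, 1.26], [-2.2, 2.34], [-1.47, 1.5], [-3.14, 3.14]. Speed limits (rad/s): [2.57, 2.57, 3.14, 3.14, 3.14, 3.14].

## Interface

Orientations are given as a unit quaternion [w, x, y, z].
In Python, from workcell import env, eyes, job gives the robot as it stands. The module is installed in compiled form; this text tells all that it offers.
- The arm moves only by the tool move_arm, never from a script. Its argument "commands" is a list of rows, each a list of 3 entries, a list of its own where there are three numbers: the shift along the world's x, y, z as a fraction of full scale, then the turn, a rotation vector about the world's x, y, z as a fraction of full scale, then the gripper command: -1 is shut, 1 is fully open, values between are in proportion. In form: [[[x, y, z], [wx, wy, wz], gripper], ...]. A call has 1 to 5 rows; each row shifts and turns the commanded pose from where the row before left it; what a row does not reach is not made up. Full scale, the value 1, is 0.04 m for a shift and 8 degrees for a turn. A row lasts 1/10 s, in which the tool goes at most 50 mm and 8.59 degrees, less where a joint would pass 70% of its speed; a pose out of reach is approached as far as the arm can. A call with a number of a shift or a turn outside -1 to 1 is refused whole. A call with a gripper value outside its range is refused whole. The fingers move at their own pace and stop on an object; "newtons" is the grip in N (left out, the last holds). Time passes only in rows, so rows that do not move let the fingers close. It gives the time, the measured TCP pose, the force and the opening at its end, in the units of the state.
- env.get_state(): the state, without advancing time (a new reading comes with each control period).
- eyes.read_camera(name): name is "side" or "top"; returns a dict with "frame" (384x512x3 uint8, red, green, blue), "mtx" (3x3 intrinsics, pixels), "camera_from_world" (4x4, takes a point from world to camera coordinates). Camera axes: x right, y down, z forward; pixel columns grow to the right and rows downward; lengths in m; the calibration is good to about 2 mm. A picture is of the moment at which its call begins. There is no depth.
- job.hand_in(): hands the job in, once; it reports no verdict.
The state is a dict: "clock": time; "joint_pos": joint angles; "qvel": joint speeds; "tau": joint torques, N m; "tcp_pos": TCP position; "orientation": TCP orientation; "wrist_force": force on the tool from outside, world axes, zero at the start; "ft_torque": the same for the moment, N m; "finger_gap": finger opening in m.
Only numpy, scipy, OpenCV 4.12 (cv2) and the standard library are available. Lean on these libraries where they do the work, as an engineer would, in place of code of your own. Each camera call takes 0.05 s, during which the arm holds its last target.

## Working session

There is one attempt and no reset: what is moved stays moved. The work goes in short steps, Python scripts to look and compute and a tool call to move; the robot and the scene stay as the last step left them, time stands still between calls to the robot, and variables do not carry over. Pictures are saved under pics/ and viewed, and the job is handed in when it is done.

Besides the shell and the picture viewer there is one more tool, called after "Emit:" in YAML: its name, and indented under it one key for each argument. move_arm: Moves the arm, as the interface text tells. Its arguments: {"type":"object","properties":{"commands":{"type":"array","items":{"type":"array"}},"newtons":{"type":"number"}},"required":["commands"]}

```bash
mkdir -p pics; ls
python3 - <<'E'
from workcell import env, eyes, job
import cv2,numpy as np
s=env.get_state(); print(s)
for n in("side","top"):
    r=eyes.read_camera(n); cv2.imwrite(f"pics/{n}0.png",cv2.resize(r["frame"][:,:,::-1],(800,600),interpolation=cv2.INTER_CUBIC)); cv2.imwrite(f"pics/{n}0_raw.png",r["frame"][:,:,::-1]);print(n,r["mtx"],np.round(r["camera_from_world"],4).tolist())
E
```

```text
pics
{'clock': 0.0, 'joint_pos': array([ 1.02843185e+00,  3.14033224e-01,  4.49739360e-02,  1.30360380e+00,
       -6.89464101e-06,  1.43119318e+00]), 'qvel': array([ 8.33456455e-04,  9.42785493e-05,  6.66395081e-04,  1.75789837e-04,
        7.19601016e-04, -8.43993793e-04]), 'tau': array([ 9.47625995e-04, -4.80621707e+01,  2.98536658e+01,  1.91042660e-02,
        2.00879335e-04,  3.95251192e-06]), 'tcp_pos': array([0.22513904, 0.528569  , 0.24938811]), 'orientation': array([-3.08886890e-04,  2.00022196e-01,  9.79790922e-01, -8.80794524e-04]), 'wrist_force': array([0.33772035, 0.40664023, 1.083775  ]), 'ft_torque': array([-0.00376528,  0.01465388,  0.01974284]), 'finger_gap': 0.08514758474703395}
side [[356.31751295   0.         251.52709394]
 [  0.         356.31751295 192.64094139]
 [  0.           0.           1.        ]] [[0.8459, -0.5332, -0.0095, -0.4969], [-0.2782, -0.426, -0.8609, 0.2828], [0.455, 0.7309, -0.5087, 0.7922], [0.0, 0.0, 0.0, 1.0]]
top [[455.33324618   0.         254.26802197]
 [  0.         455.33324618 186.65130175]
 [  0.           0.           1.        ]] [[0.131, -0.9914, 0.0061, -0.0303], [-0.9689, -0.1294, -0.2111, 0.6156], [0.2101, 0.0217, -0.9774, 1.439], [0.0, 0.0, 0.0, 1.0]]
```

View pics/side0.png

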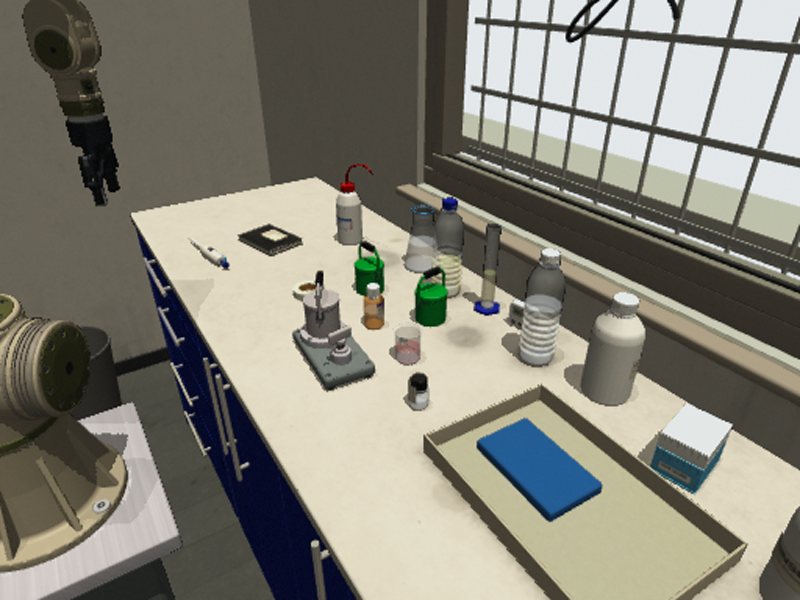

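View pics/top0.png

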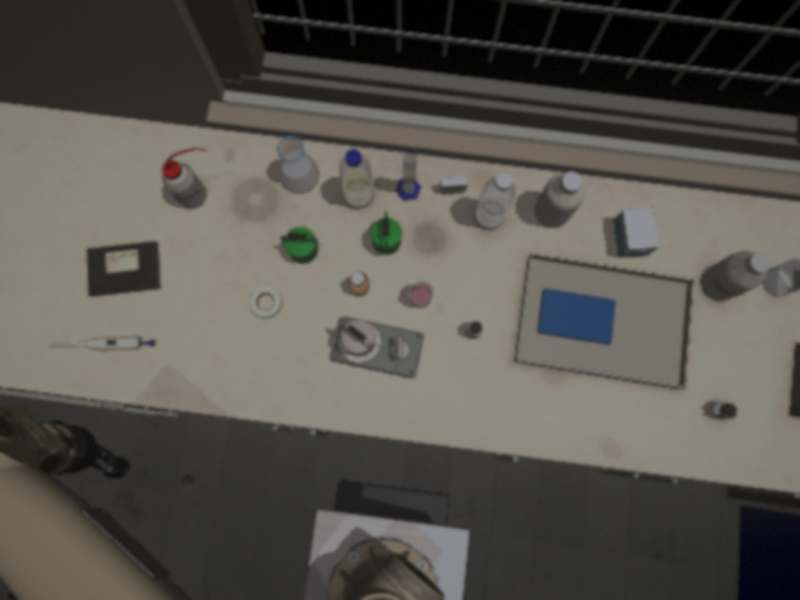

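The side view shows the canister at about (322,315), the screw at (341,350), and the black handle at (320,285). In the top view they are at (357,340), (399,348) and the stand corners around (335,320)-(422,375). I'll zoom in on both.

Run:
```python
import cv2
a=cv2.imread("pics/side0_raw.png")[165:255,175:295]
b=cv2.imread("pics/top0_raw.png")[190:250,200:280]
cv2.imwrite("pics/side0_c.png",cv2.convertScaleAbs(cv2.resize(a,None,fx=6.6,fy=6.6,interpolation=cv2.INTER_CUBIC),alpha=1.3))
cv2.imwrite("pics/top0_c.png",cv2.convertScaleAbs(cv2.resize(b,None,fx=10,fy=10,interpolation=cv2.INTER_CUBIC),alpha=1.6))
```

```text
(no output)
```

View pics/side0_c.png

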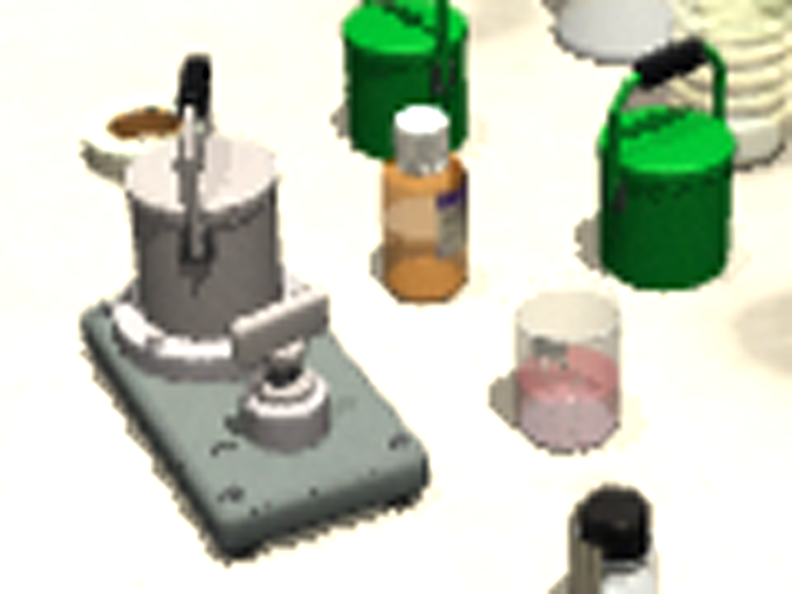

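View pics/top0_c.png

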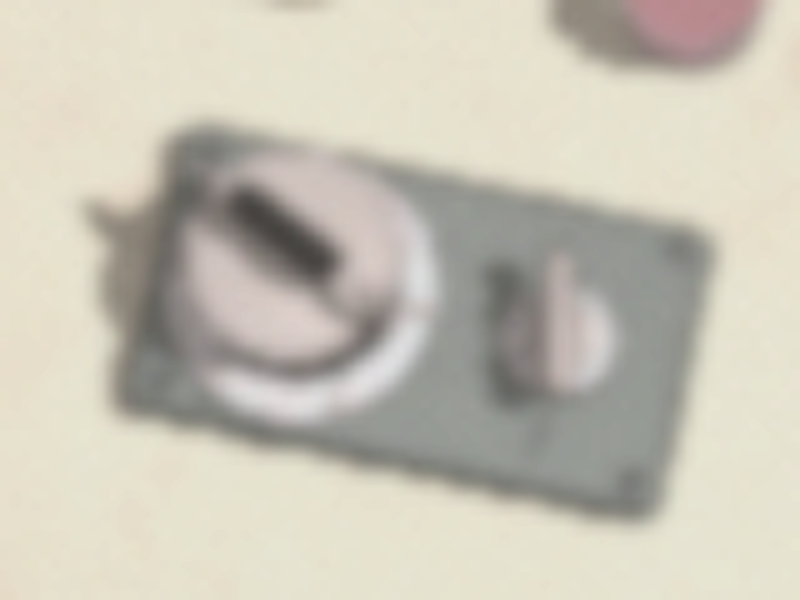

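The side crop shows the handle edge-on at about (195,85), with the wing from (235,350) to (325,300). In the top crop the handle runs (240,200) to (330,265), the wing (560,255) to (567,385), and the stand is a clear grey-green rectangle. Next I measure these.

```bash
cat > h.py <<'E'
import cv2,numpy as np
from workcell import env,eyes
def ray(r,uv):
    K=r["mtx"];T=r["camera_from_world"];R=T[:3,:3];c=-R.T@T[:3,3]
    d=R.T@np.linalg.inv(K)@np.array([uv[0],uv[1],1.]);return c,d
def onz(r,uv,z):
    c,d=ray(r,uv);return c+d*(z-c[2])/d[2]
def proj(r,p):
    T=r["camera_from_world"];q=r["mtx"]@(T[:3,:3]@np.asarray(p)+T[:3,3]);return q[:2]/q[2]
def tri(r1,u1,r2,u2):
    c1,d1=ray(r1,u1);c2,d2=ray(r2,u2)
    s=np.linalg.lstsq(np.c_[d1,-d2],c2-c1,rcond=None)[0]
    a=c1+s[0]*d1;b=c2+s[1]*d2;return (a+b)/2,np.linalg.norm(a-b)
E
python3 - <<'E'
from h import *
t=eyes.read_camera("top");s=eyes.read_camera("side")
f=t["frame"].astype(int);sub=np.zeros(f.shape[:2],bool);sub[190:250,200:280]=1
# stand mask: g > r
m=(sub&(f[:,:,1]-f[:,:,0]>3)&(f.sum(2)<450)).astype(np.uint8)
n,l,st,c=cv2.connectedComponentsWithStats(m);k=1+np.argmax(st[1:,4]);print(st[k])
hull=cv2.convexHull(np.argwhere(l==k)[:,::-1].astype(np.int32)).reshape(-1,2)
P=np.array([onz(t,u,0.025)[:2] for u in hull],np.float32)
rc=cv2.minAreaRect(P*1000);print("stand",rc)
# handle black
d=(sub&(f.sum(2)<190)); 
d[:, :]&=True
ys,xs=np.nonzero(d);print(list(zip(xs,ys,f[ys,xs].sum(1)))[:60])
w=np.clip(300-f.sum(2),0,None)*0.
print("stand center pix etc", [np.round(onz(t,(x,y),0.1645),4)[:2] for x,y in((223.5,209.5),(232.5,216.0))])
# coarse crop estimates
def raw(u,v,sc,x0,y0): return ((u+.5)/sc-.5+x0,(v+.5)/sc-.5+y0)
h0,h1=[onz(t,raw(*q,10,200,190),0.1645) for q in((240,198),(330,268))];print("handle",h0,h1,(h0+h1)/2,np.degrees(np.arctan2(*(h1-h0)[1::-1])))
w0,w1=[onz(t,raw(*q,10,200,190),0.094) for q in((560,250),(567,388))];print("wing",w0,w1,(w0+w1)/2,np.degrees(np.arctan2(*(w1-w0)[1::-1])),np.linalg.norm(w1-w0))
ss=6.6
print("handle tri",tri(t,raw(285,233,10,200,190),s,raw(196,72,ss,175,165)))
print("wing tri",tri(t,raw(563,319,10,200,190),s,raw(281,318,ss,175,165)))
for q in((235,345),(325,298)): print(onz(s,raw(*q,ss,175,165),0.09))
for nm,q,z in(("tape",(265,302),.018),("beaker",(420,294),.03),("dropper",(358,283),.09),("squat",(474,329),.06)):
    u=((q[0]+.5)*.64-.5,(q[1]+.5)*.64-.5);print(nm,np.round(onz(t,u,z),3))
E
```

```text
Traceback (most recent call last):
ValueError: attempt to get argmax of an empty sequence
```

Run:
```python
import cv2
f=cv2.imread("pics/top0_raw.png")[:,:,::-1].astype(int)
for x,y in((246,220),(262,222),(222,230),(205,200),(228,213),(216,205),(225,208)): print(x,y,f[y,x])
print(f[205:220,218:238].sum(2))
```

```text
246 220 [93 94 92]
262 222 [97 98 95]
222 230 [96 95 94]
205 200 [144 138 126]
228 213 [45 43 41]
216 205 [106 101  93]
225 208 [94 88 85]
[[231 229 224 229 247 267 282 302 317 324 330 335 342 355 357 350 337 334
  345 358]
 [227 237 240 247 270 287 311 333 345 355 356 357 360 363 358 346 331 317
  310 311]
 [214 220 236 267 290 297 309 328 348 362 368 369 369 369 365 361 353 340
  328 311]
 [191 198 221 258 276 257 250 267 303 340 360 368 371 368 370 369 365 361
  351 338]
 [181 186 210 236 234 197 172 190 233 282 329 357 369 371 371 370 371 368
  362 354]
 [187 197 212 219 202 163 138 140 166 214 273 320 352 367 371 373 371 371
  368 360]
 [210 227 231 224 205 169 142 126 135 158 204 257 306 343 362 370 373 374
  371 367]
 [240 269 267 244 228 200 165 141 132 131 148 184 240 293 333 361 372 375
  375 372]
 [261 303 308 288 263 237 205 175 148 130 129 142 173 223 277 328 362 373
  379 376]
 [267 321 343 336 314 278 237 208 181 154 135 131 138 163 210 277 332 368
  381 379]
 [268 326 358 364 351 323 281 243 217 195 165 138 129 135 160 223 300 357
  380 381]
 [269 327 361 370 370 354 323 284 251 228 199 169 146 134 155 215 299 358
  380 382]
 [273 325 359 370 372 370 354 328 295 270 243 216 187 169 191 255 320 355
  368 374]
 [279 318 352 368 374 372 371 362 345 324 297 275 251 225 234 284 328 343
  345 350]
 [271 307 342 367 373 377 379 376 374 367 356 341 321 286 263 288 319 322
  314 317]]
```

```bash
cat > m1.py <<'E'
from h import *
t=eyes.read_camera("top");s=eyes.read_camera("side")
f=t["frame"].astype(int);sub=np.zeros(f.shape[:2],bool);sub[195:245,205:275]=1
m=(sub&(f[:,:,0]-f[:,:,2]<6)&(f.sum(2)<340)).astype(np.uint8)
n,l,st,c=cv2.connectedComponentsWithStats(m);k=1+np.argmax(st[1:,4]);print(st[k])
hull=cv2.convexHull(np.argwhere(l==k)[:,::-1].astype(np.int32)).reshape(-1,2)
cv2.imwrite("pics/mask.png",cv2.resize((l==k).astype(np.uint8)[190:250,200:280]*255,None,fx=10,fy=10,interpolation=0))
P=np.array([onz(t,u,0.028)[:2] for u in hull],np.float32)
rc=cv2.minAreaRect(P*1000);print("stand",rc)
d=np.clip(220-f.sum(2),0,None).astype(float);d[:205]=0;d[220:]=0;d[:,:221]=0;d[:,236:]=0
ys,xs=np.nonzero(d>0);w=d[ys,xs]
Q=np.array([onz(t,(x,y),.1645)[:2] for x,y in zip(xs,ys)]);mu=np.average(Q,axis=0,weights=w)
C=np.cov((Q).T,aweights=w);e,v=np.linalg.eigh(C);print("handle c",mu,"ang",np.degrees(np.arctan2(v[1,1],v[0,1])),np.sqrt(e*12))
def raw(u,v,sc,x0,y0): return ((u+.5)/sc-.5+x0,(v+.5)/sc-.5+y0)
h0,h1=[onz(t,raw(*q,10,200,190),0.1645) for q in((240,198),(330,268))];print("handle",h0,h1,(h0+h1)/2,np.degrees(np.arctan2(*(h1-h0)[1::-1])))
w0,w1=[onz(t,raw(*q,10,200,190),0.094) for q in((560,250),(567,388))];print("wing",w0,w1,(w0+w1)/2,np.degrees(np.arctan2(*(w1-w0)[1::-1])),np.linalg.norm(w1-w0))
ss=6.6
print("handle tri",tri(t,raw(285,233,10,200,190),s,raw(196,72,ss,175,165)))
print("wing tri",tri(t,raw(563,319,10,200,190),s,raw(281,318,ss,175,165)))
for q in((235,345),(325,298)): print(onz(s,raw(*q,ss,175,165),0.09))
for nm,q,z in(("tape",(265,302),.018),("beaker",(420,294),.03),("dropper",(358,283),.09),("squat",(474,329),.06)):
    u=((q[0]+.5)*.64-.5,(q[1]+.5)*.64-.5);print(nm,np.round(onz(t,u,z),3))
# lid edges side / stand corners in crop
for q in((190,125),(715,240),(655,520),(120,405)): print("corner",np.round(onz(t,raw(*q,10,200,190),0.028),4))
E
python3 m1.py
```

```text
[213 203  58  38 911]
stand ((497.9957275390625, 78.64015197753906), (178.8900909423828, 95.82819366455078), 85.60773468017578)
handle c [0.50087172 0.1189721 ] ang 59.866725551875554 [0.01046283 0.03467086]
handle [0.51046439 0.13240449 0.1645    ] [0.4927664  0.10217473 0.1645    ] [0.50161539 0.11728961 0.1645    ] -120.34679960188154
wing [0.51822546 0.03438344 0.094     ] [0.47460583 0.02639998 0.094     ] [0.49641564 0.03039171 0.094     ] -169.62826427969614 0.044344200830513214
handle tri (array([0.50206656, 0.11699073, 0.16540972]), np.float64(0.001262698525200528))
wing tri (array([0.4959224 , 0.03103845, 0.08795556]), np.float64(0.0026040232595593432))
[0.46797466 0.02099687 0.09      ]
[0.51618381 0.03188144 0.09      ]
tape [0.564 0.335 0.018]
beaker [0.624 0.003 0.03 ]
dropper [0.617 0.135 0.09 ]
squat [ 0.558 -0.118  0.06 ]
corner [0.554 0.164 0.028]
corner [ 0.5385 -0.0159  0.028 ]
corner [ 0.4431 -0.0077  0.028 ]
corner [0.4575 0.1731 0.028 ]
```

View pics/mask.png

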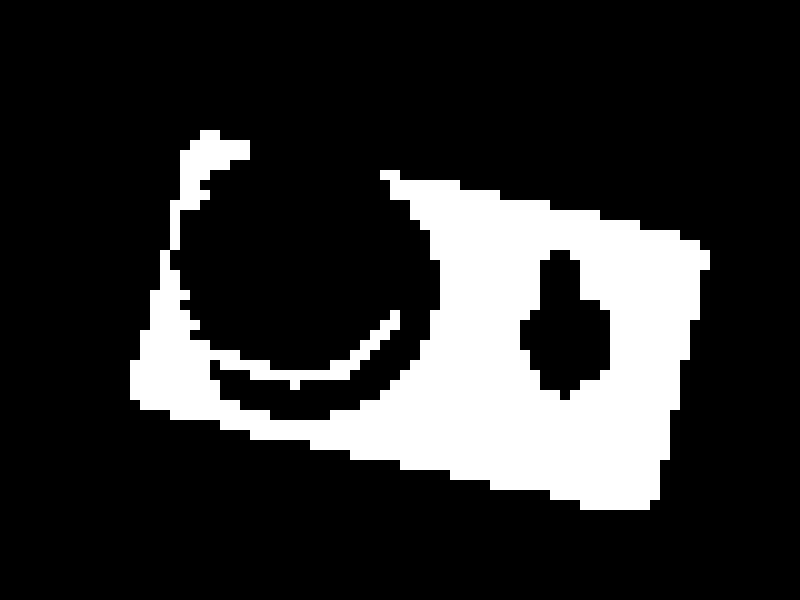

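Emit:
move_arm:
  commands:
    - [[0.46,-0.683,0],[0,0,-0.808],0.1]
    - [[0.46,-0.683,0],[0,0,-0.808],0.1]
    - [[0.46,-0.683,0],[0,0,-0.808],0.1]
    - [[0.46,-0.683,0],[0,0,-0.808],0.1]
    - [[0.46,-0.683,0],[0,0,-0.808],0.1]
  newtons: 40

```text
clock: 0.8
tcp_pos: [0.3179, 0.3913, 0.2503]
orientation: [0.0, 0.467, 0.884, 0.0]
wrist_force: [0.5, 0.4, 1.7]
finger_gap: 0.0472
```

Emit:
move_arm:
  commands:
    - [[0.46,-0.683,0],[0,0,-0.808],0.1]
    - [[0.46,-0.683,0],[0,0,-0.808],0.1]
    - [[0.46,-0.683,0],[0,0,-0.808],0.1]
    - [[0.46,-0.683,0],[0,0,-0.808],0.1]
    - [[0.46,-0.683,0],[0,0,-0.808],0.1]

```text
clock: 1.3
tcp_pos: [0.41, 0.2546, 0.2505]
orientation: [0.0, 0.695, 0.719, 0.0]
wrist_force: [0.9, -0.2, 1.1]
finger_gap: 0.0469
```

Emit:
move_arm:
  commands:
    - [[0.46,-0.683,0],[0,0,-0.808],0.1]
    - [[0.46,-0.683,0],[0,0,-0.808],0.1]
    - [[0.46,-0.683,0],[0,0,-0.808],0.1]
    - [[0.46,-0.683,0],[0,0,-0.808],0.1]
    - [[0.46,-0.683,0],[0,0,-0.808],0.1]

```text
clock: 1.8
tcp_pos: [0.502, 0.1179, 0.2504]
orientation: [0.0, 0.867, 0.498, 0.0]
wrist_force: [0.3, 0.1, 1.0]
finger_gap: 0.047
```

Emit:
move_arm:
  commands:
    - [[0,0,0],[0,0,0],0.1]
    - [[0,0,0],[0,0,0],0.1]

```text
clock: 2.0
tcp_pos: [0.5015, 0.1186, 0.2501]
orientation: [-0.0, 0.866, 0.499, -0.0]
wrist_force: [0.5, 0.4, 0.2]
finger_gap: 0.0475
```

```bash
cat >> h.py <<'E'
from scipy.spatial.transform import Rotation as Ro
def st():
    s=env.get_state();q=s["orientation"];R=Ro.from_quat([q[1],q[2],q[3],q[0]]).as_matrix()
    print("t",s["clock"],"tcp",np.round(s["tcp_pos"],4),"yawY",round(np.degrees(np.arctan2(R[1,1],R[0,1])),2),"z",np.round(R[:,2],4),"gap",round(s["finger_gap"],4),"F",np.round(s["wrist_force"],2),"M",np.round(s["ft_torque"],3),"q",np.round(s["joint_pos"],3))
    return s,R
E
python3 - <<'E'
from h import *
st()
for n,(y0,y1,x0,x1) in dict(side=(120,255,155,290),top=(170,260,190,290)).items():
    r=eyes.read_camera(n);k=600/(y1-y0)
    cv2.imwrite(f"pics/{n}1.png",cv2.resize(r["frame"][y0:y1,x0:x1,::-1],None,fx=k,fy=k,interpolation=cv2.INTER_CUBIC))
E
```

```text
t 2.0 tcp [0.5015 0.1186 0.2501] yawY -30.09 z [-6.e-04  2.e-04 -1.e+00] gap 0.0475 F [0.47 0.39 0.16] M [0.043 0.008 0.046] q [ 0.076  0.198 -0.107  1.267  0.     2.172]
```

View pics/side1.png

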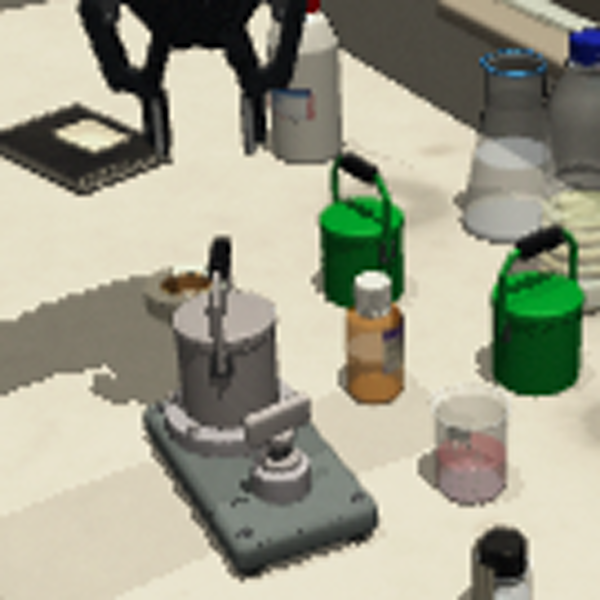

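The fingers straddle the handle. Tips are at about (157,155) and (252,150), and the handle is at (220,255). I'll compare the projected tip midpoint with the handle.

Run:
```python
from h import *
s,R=st()
r=eyes.read_camera("side")
def c(u): return (u+.5)*600/135-.5-0
for nm,p in (("tcp",s["tcp_pos"]),("tips",s["tcp_pos"]+[0,0,-.010]),("finger+",s["tcp_pos"]+R[:,1]*.024+[0,0,-.01]),("finger-",s["tcp_pos"]-R[:,1]*.024+[0,0,-.01]),("handle",[.501,.1188,.1645]),("canister lid c",[.501,.1188,.118])):
    u=proj(r,p);print(nm,np.round(((u-[155,120])+.5)*600/135-.5,1))
```

```text
t 2.1 tcp [0.5008 0.1197 0.2503] yawY -29.97 z [-6.e-04  2.e-04 -1.e+00] gap 0.0469 F [-0.19  0.52 -0.21] M [-0.003 -0.023 -0.012] q [ 0.078  0.197 -0.107  1.267  0.     2.172]
tcp [205.5 126. ]
tips [206.8 140.8]
finger+ [245.4 139.9]
finger- [168.  141.8]
handle [217.1 249.1]
canister lid c [222.6 311.4]
```

Projection and image agree to within about 2 mm, so I descend and grip.

Emit:
move_arm:
  commands:
    - [[0,0,-0.5],[0,0,0],0.1]
    - [[0,0,-0.5],[0,0,0],0.1]
    - [[0,0,-0.5],[0,0,0],0.1]
    - [[0,0,-0.5],[0,0,0],0.1]
    - [[0,0,-0.35],[0,0,0],0.1]

```text
clock: 2.65
tcp_pos: [0.5002, 0.1203, 0.1552]
orientation: [-0.0, 0.866, 0.501, -0.001]
wrist_force: [-0.2, 0.4, -0.5]
finger_gap: 0.0473
```

Emit:
move_arm:
  commands:
    - [[0,0,0],[0,0,0],0.1]
    - [[0,0,0],[0,0,0],-0.4]
    - [[0,0,0],[0,0,0],-1]
    - [[0,0,0],[0,0,0],-1]
    - [[0,0,0],[0,0,0],-1]
  newtons: 60

```text
clock: 3.15
tcp_pos: [0.5025, 0.1194, 0.1575]
orientation: [0.001, 0.866, 0.5, 0.001]
wrist_force: [1.4, 0.1, 2.0]
finger_gap: 0.011
```

Run:
```python
from h import *
st()
for n,(y0,y1,x0,x1) in dict(side=(120,255,155,290)).items():
    r=eyes.read_camera(n);k=600/(y1-y0)
    cv2.imwrite(f"pics/{n}2.png",cv2.resize(r["frame"][y0:y1,x0:x1,::-1],None,fx=k,fy=k,interpolation=cv2.INTER_CUBIC))
```

```text
t 3.15 tcp [0.5025 0.1194 0.1575] yawY -30.03 z [ 2.9e-03  2.0e-04 -1.0e+00] gap 0.011 F [1.36 0.11 2.02] M [ 0.074 -0.152  0.012] q [ 0.078  0.247 -0.277  1.044 -0.     2.173]
```

View pics/side2.png

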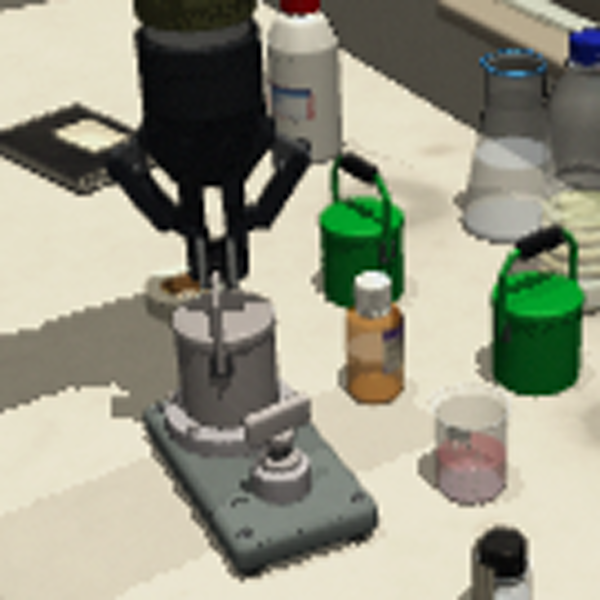

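The jaws are closed on the grip at (215,250), with an 11 mm gap. Now lift.

Emit:
move_arm:
  commands:
    - [[0,0,0.2],[0,0,0],-1]
    - [[0,0,0.3],[0,0,0],-1]
    - [[0,0,0.4],[0,0,0],-1]
    - [[0,0,0.4],[0,0,0],-1]
    - [[0,0,0.2],[0,0,0],-1]

```text
clock: 3.7
tcp_pos: [0.5018, 0.1192, 0.2181]
orientation: [0.0, 0.866, 0.5, 0.001]
wrist_force: [0.0, 0.0, -3.5]
finger_gap: 0.0108
```

Run:
```python
from h import *
st()
for n,(y0,y1,x0,x1) in dict(side=(120,255,155,290)).items():
    r=eyes.read_camera(n);k=600/(y1-y0)
    cv2.imwrite(f"pics/{n}3.png",cv2.resize(r["frame"][y0:y1,x0:x1,::-1],None,fx=k,fy=k,interpolation=cv2.INTER_CUBIC))
```

```text
t 3.7 tcp [0.5018 0.1192 0.2181] yawY -30.04 z [ 1.5e-03  1.0e-04 -1.0e+00] gap 0.0108 F [ 0.01  0.   -3.52] M [0.023 0.004 0.003] q [ 0.078  0.21  -0.171  1.189 -0.     2.173]
```

View pics/side3.png

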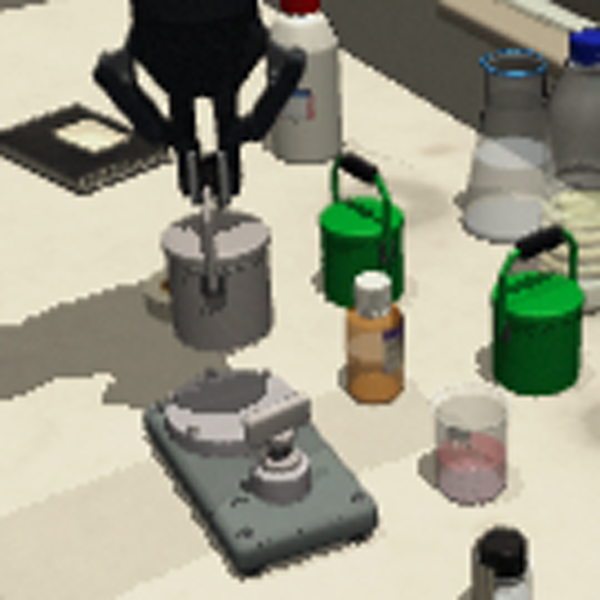

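Emit:
move_arm:
  commands:
    - [[-0.06,0.2,0],[0,0,0],-1]
    - [[-0.09,0.4,0],[0,0,0],-1]
    - [[-0.1,0.5,0],[0,0,0],-1]
    - [[-0.1,0.5,0],[0,0,0],-1]
    - [[-0.1,0.5,0],[0,0,0],-1]

```text
clock: 4.25
tcp_pos: [0.4822, 0.2042, 0.2152]
orientation: [-0.0, 0.866, 0.5, -0.001]
wrist_force: [0.7, -0.7, -3.8]
finger_gap: 0.0112
```

Emit:
move_arm:
  commands:
    - [[-0.1,0.5,0],[0,0,0],-1]
    - [[-0.15,0.4,0],[0,0,0],-1]
    - [[-0.05,0.25,0],[0,0,0],-1]
    - [[-0.05,0.15,-0.2],[0,0,0],-1]
    - [[0,0,-0.4],[0,0,0],-1]

```text
clock: 4.75
tcp_pos: [0.4698, 0.2562, 0.1923]
orientation: [0.0, 0.866, 0.5, 0.001]
wrist_force: [1.0, -0.1, -3.2]
finger_gap: 0.0108
```

Emit:
move_arm:
  commands:
    - [[0,0,-0.5],[0,0,0],-1]
    - [[0,0,-0.5],[0,0,0],-1]
    - [[0,0,-0.4],[0,0,0],-1]
    - [[0,0,-0.2],[0,0,0],-1]
    - [[0,0,0],[0,0,0],-1]

```text
clock: 5.25
tcp_pos: [0.4683, 0.2546, 0.1266]
orientation: [-0.0, 0.866, 0.5, -0.002]
wrist_force: [0.7, 0.4, -2.8]
finger_gap: 0.0109
```

Run:
```python
from h import *
st()
for n,(y0,y1,x0,x1) in dict(side=(120,255,125,260)).items():
    r=eyes.read_camera(n);k=600/(y1-y0)
    cv2.imwrite(f"pics/{n}4.png",cv2.resize(r["frame"][y0:y1,x0:x1,::-1],None,fx=k,fy=k,interpolation=cv2.INTER_CUBIC))
```

```text
t 5.25 tcp [0.4683 0.2546 0.1266] yawY -30.07 z [-0.003  -0.0013 -1.    ] gap 0.0109 F [ 0.68  0.43 -2.81] M [0.004 0.016 0.01 ] q [ 0.347  0.306 -0.278  0.99  -0.     2.443]
```

View pics/side4.png

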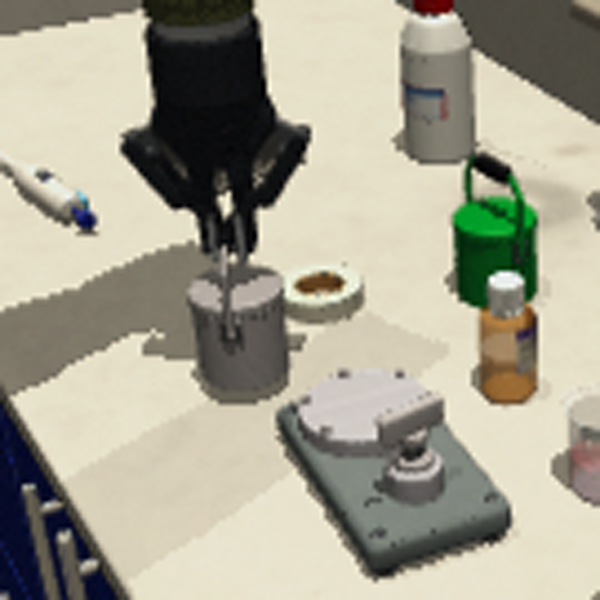

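The canister is hanging upright above a clear spot, with the tape roll well clear to the right-rear at (325,290). I lower it gently.

Emit:
move_arm:
  commands:
    - [[0,0,-0.12],[0,0,0],-1]
    - [[0,0,-0.1],[0,0,0],-1]
    - [[0,0,-0.06],[0,0,0],-1]
    - [[0,0,-0.03],[0,0,0],-1]
    - [[0,0,0],[0,0,0],-1]

```text
clock: 5.8
tcp_pos: [0.4693, 0.2552, 0.1159]
orientation: [0.0, 0.866, 0.5, -0.0]
wrist_force: [0.3, 0.0, -3.1]
finger_gap: 0.0111
```

Emit:
move_arm:
  commands:
    - [[0,0,-0.03],[0,0,0],-1]
    - [[0,0,-0.03],[0,0,0],-1]
    - [[0,0,0],[0,0,0],-1]

```text
clock: 6.1
tcp_pos: [0.4694, 0.2552, 0.1134]
orientation: [0.0, 0.866, 0.5, -0.0]
wrist_force: [0.2, -0.5, -2.8]
finger_gap: 0.0108
```

Emit:
move_arm:
  commands:
    - [[0,0,-0.03],[0,0,0],-1]
    - [[0,0,0],[0,0,0],-1]

```text
clock: 6.3
tcp_pos: [0.4697, 0.2553, 0.1125]
orientation: [0.0, 0.866, 0.5, 0.0]
wrist_force: [-0.1, -0.7, -1.5]
finger_gap: 0.011
```

Emit:
move_arm:
  commands:
    - [[0,0,-0.03],[0,0,0],-1]
    - [[0,0,0],[0,0,0],-1]

```text
clock: 6.5
tcp_pos: [0.47, 0.2552, 0.1124]
orientation: [0.0, 0.866, 0.5, 0.001]
wrist_force: [-2.0, -2.3, 5.8]
finger_gap: 0.0109
```

Contact shows in the force reading (+5.8 N). I release, opening only partly, and rise.

Emit:
move_arm:
  commands:
    - [[0,0,0.02],[0,0,0],-0.6]
    - [[0,0,0],[0,0,0],-0.4]
    - [[0,0,0],[0,0,0],-0.1]
    - [[0,0,0],[0,0,0],0.1]
    - [[0,0,0],[0,0,0],0.1]

```text
clock: 7.0
tcp_pos: [0.4694, 0.2552, 0.1118]
orientation: [0.0, 0.866, 0.5, -0.0]
wrist_force: [0.2, -0.7, -0.1]
finger_gap: 0.0468
```

Emit:
move_arm:
  commands:
    - [[0,0,0.2],[0,0,0],0.1]
    - [[0,0,0.5],[0,0,0],0.1]
    - [[0,0,0.7],[0,0,0],0.1]
    - [[0,0,0.7],[0,0,0],0.1]
    - [[0,0,0.4],[0,0,0],0.1]

```text
clock: 7.5
tcp_pos: [0.4703, 0.2556, 0.2149]
orientation: [0.0, 0.866, 0.5, 0.002]
wrist_force: [0.9, 0.2, -0.4]
finger_gap: 0.047
```

Run:
```python
from h import *
st()
for n,(y0,y1,x0,x1) in dict(side=(120,255,125,260),top=(180,250,180,270)).items():
    r=eyes.read_camera(n);k=600/(y1-y0)
    cv2.imwrite(f"pics/{n}5_raw.png",r["frame"][:,:,::-1])
    cv2.imwrite(f"pics/{n}5.png",cv2.resize(r["frame"][y0:y1,x0:x1,::-1],None,fx=k,fy=k,interpolation=cv2.INTER_CUBIC))
```

```text
t 7.5 tcp [0.4703 0.2556 0.2149] yawY -30.03 z [ 0.0032  0.0011 -1.    ] gap 0.047 F [ 0.87  0.18 -0.45] M [ 0.01  -0.005 -0.004] q [ 0.348  0.247 -0.131  1.19  -0.     2.443]
```

View pics/side5.png

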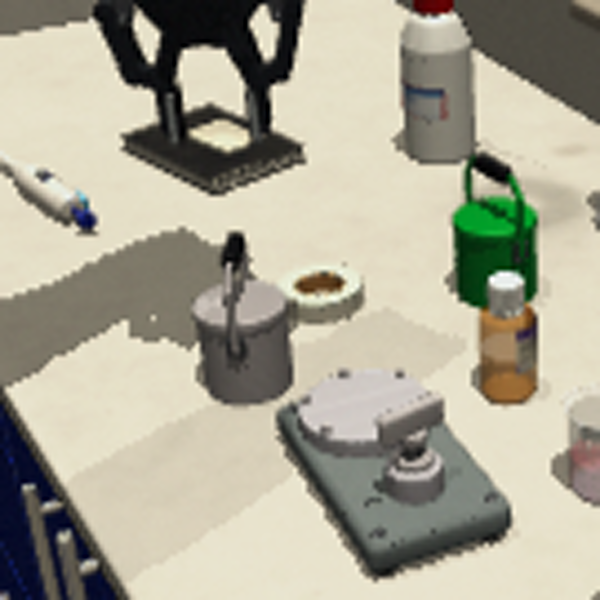

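View pics/top5.png

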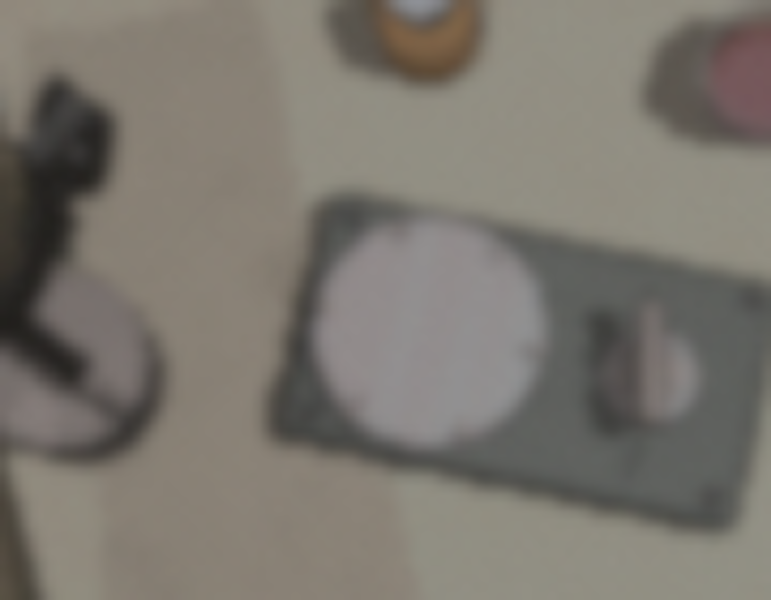

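The canister stands upright on the worktop at about (245,340) in the side crop, between the stand and the tape. With the seat now visible at (430,332) in the top crop, I can refine the stand's pose and so the screw's.

```bash
python3 - <<'E'
from h import *
t=eyes.read_camera("top");s=eyes.read_camera("side")
f=t["frame"].astype(int)
sub=np.zeros(f.shape[:2],bool);sub[197:245,208:275]=1
m=(sub&(f[:,:,0]-f[:,:,2]<6)&(f.sum(2)<340)).astype(np.uint8)
n,l,stt,c=cv2.connectedComponentsWithStats(m);k=1+np.argmax(stt[1:,4])
hull=cv2.convexHull(np.argwhere(l==k)[:,::-1].astype(np.int32)).reshape(-1,2)
print(stt[k],cv2.minAreaRect(np.array([onz(t,u,.028)[:2]*1000 for u in hull],np.float32)))
# seat: pale region
m2=np.zeros_like(m);m2[203:234,214:246]=(f[203:234,214:246].sum(2)>345)&((f[:,:,0]-f[:,:,2])[203:234,214:246]<14)
n,l,stt,c=cv2.connectedComponentsWithStats(m2);k=1+np.argmax(stt[1:,4]);print(stt[k],c[k])
cnt=cv2.findContours((l==k).astype(np.uint8),cv2.RETR_EXTERNAL,cv2.CHAIN_APPROX_NONE)[0][0].reshape(-1,2)
P=np.array([onz(t,u,.045)[:2]*1000 for u in cnt],np.float32)
print("seat",cv2.fitEllipse(P),cv2.minEnclosingCircle(P))
k=600/70
raw=lambda u,v:((u+.5)/k-.5+180,(v+.5)/k-.5+180)
print("seat eye",onz(t,raw(430,332),.045))
w=[onz(t,raw(*q),.094) for q in((650,303),(658,420))];print("wing eye",w,sum(w)/2)
ks=600/135
rs=lambda u,v:((u+.5)/ks-.5+125,(v+.5)/ks-.5+120)
e=[onz(s,rs(*q),.094) for q in((380,413),(440,392))];print(e)
print("seat side",onz(s,rs(366,408),.045))
print("wing side pts (top edge mid ends)",tri(t,raw(654,361),s,rs(409,402)))
E
python3 - <<'E'
import cv2
a=cv2.imread("pics/top5_raw.png")[195:245,210:275]
cv2.imwrite("pics/top5c.png",cv2.convertScaleAbs(cv2.resize(a,None,fx=12,fy=12,interpolation=cv2.INTER_CUBIC),alpha=1.7))
a=cv2.imread("pics/side5_raw.png")[195:255,185:245]
cv2.imwrite("pics/side5c.png",cv2.resize(a,None,fx=10,fy=10,interpolation=cv2.INTER_CUBIC))
E
```

```text
[213 207  58  34 831] ((498.4342041015625, 78.87086486816406), (179.55813598632812, 95.99402618408203), 85.31938934326172)
[217 203  27  29 567] [230.03703704 217.74074074]
seat ((504.9039306640625, 117.09624481201172), (83.61274719238281, 90.86259460449219), 91.22412872314453) ((506.86859130859375, 117.6678695678711), 47.66120910644531)
seat eye [0.50208793 0.11780639 0.045     ]
wing eye [array([0.5170112 , 0.03473452, 0.094     ]), array([0.47397859, 0.02607722, 0.094     ])] [0.4954949  0.03040587 0.094     ]
[array([0.47487309, 0.03463951, 0.094     ]), array([0.51764685, 0.0353951 , 0.094     ])]
seat side [0.49969226 0.11318788 0.045     ]
wing side pts (top edge mid ends) (array([0.49429374, 0.03068702, 0.09762602]), np.float64(0.0017369057869593915))
```

View pics/top5c.png

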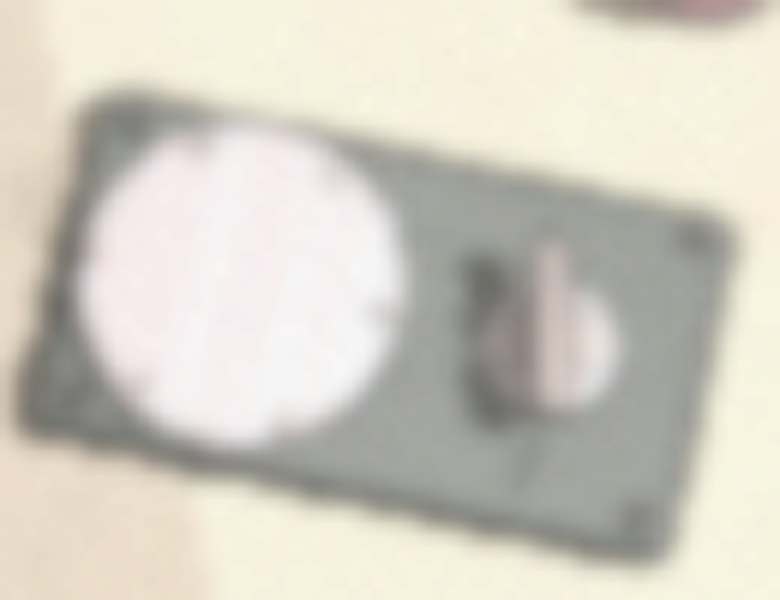

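View pics/side5c.png

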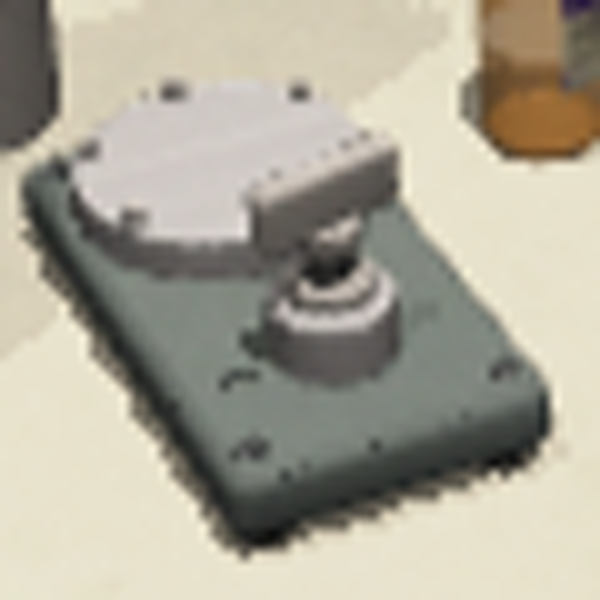

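Run:
```python
from h import *
t=eyes.read_camera("top");s=eyes.read_camera("side")
rs=lambda u,v:((u+.5)/10-.5+185,(v+.5)/10-.5+195)
rt=lambda u,v:((u+.5)/12-.5+210,(v+.5)/12-.5+195)
def L(nm,r,a,b,z):
    p,q=onz(r,a,z),onz(r,b,z);d=q-p;print(nm,np.round((p+q)/2,4),"len",round(np.linalg.norm(d),4),"ang",round(np.degrees(np.arctan2(d[1],d[0])),1))
L("side front top",s,rs(252,200),rs(398,150),.094)
L("side back top",s,rs(252,185),rs(390,135),.094)
L("side front bottom",s,rs(255,258),rs(400,205),.072)
L("top wing",t,rt(553,408),rt(552,238),.094)
c=np.array([.4984,.0789]);a=np.radians(-4.7);Y=np.array([-np.sin(a),np.cos(a)])
print("screw from stand",c-.047*Y,"seat",c+.04*Y)
print("boss c side",onz(s,rs(335,310),.05), "seat side",onz(s,rs(240,165),.045))
```

```text
side front top [0.4924 0.0263 0.094 ] len 0.0455 ang 0.2
side back top [0.4949 0.0337 0.094 ] len 0.044 ang 2.0
side front bottom [0.4939 0.0306 0.072 ] len 0.0464 ang 1.3
top wing [0.4963 0.0314 0.094 ] len 0.0455 ang 7.8
screw from stand [0.49454889 0.03205804] seat [0.50167754 0.1187655 ]
boss c side [0.49106031 0.02375843 0.05      ] seat side [0.50461777 0.1123518  0.045     ]
```

Emit:
move_arm:
  commands:
    - [[0.04,-0.37,0],[0,0,1],0.1]
    - [[0.04,-0.37,0],[0,0,1],0.1]
    - [[0.04,-0.37,0],[0,0,1],0.1]
    - [[0.04,-0.37,0],[0,0,1],0.1]
    - [[0.04,-0.37,0],[0,0,1],0.1]

```text
clock: 8.3
tcp_pos: [0.4766, 0.1805, 0.2104]
orientation: [-0.001, 0.641, 0.768, -0.001]
wrist_force: [-0.4, -0.2, -0.5]
finger_gap: 0.0468
```

Emit:
move_arm:
  commands:
    - [[0.04,-0.37,0],[0,0,1],0.1]
    - [[0.04,-0.37,0],[0,0,1],0.1]
    - [[0.04,-0.37,0],[0,0,1],0.1]
    - [[0.04,-0.37,0],[0,0,1],0.1]
    - [[0.04,-0.37,0],[0,0,1],0.1]

```text
clock: 8.8
tcp_pos: [0.4846, 0.1065, 0.2105]
orientation: [-0.001, 0.34, 0.941, -0.0]
wrist_force: [0.4, -0.4, -0.2]
finger_gap: 0.0469
```

Emit:
move_arm:
  commands:
    - [[0.04,-0.37,0],[0,0,1],0.1]
    - [[0.04,-0.37,0],[0,0,1],0.1]
    - [[0.04,-0.37,0],[0,0,1],0.1]
    - [[0.04,-0.37,0],[0,0,1],0.1]
    - [[0.04,-0.37,0],[0,0,1],0.1]

```text
clock: 9.3
tcp_pos: [0.4926, 0.0327, 0.2105]
orientation: [-0.001, -0.003, 1.0, 0.0]
wrist_force: [0.7, 0.6, 0.6]
finger_gap: 0.0472
```

Emit:
move_arm:
  commands:
    - [[0,0,-0.5],[0,0,0.625],0.1]
    - [[0,0,-0.5],[0,0,0],0.1]
    - [[0,0,0],[0,0,0],0.1]
    - [[0,0,0],[0,0,0],0.1]

```text
clock: 9.7
tcp_pos: [0.4926, 0.0333, 0.1711]
orientation: [-0.001, -0.043, 0.999, 0.0]
wrist_force: [0.6, 0.0, 0.0]
finger_gap: 0.047
```

Run:
```python
from h import *
S,R=st()
for n,(y0,y1,x0,x1) in dict(side=(155,245,175,265),top=(180,250,200,290)).items():
    r=eyes.read_camera(n);k=600/(y1-y0)
    for nm,p in(("tcp",S["tcp_pos"]),("wing",[.4945,.0315,.094]),("f+",S["tcp_pos"]+R[:,1]*.0235+[0,0,-.01]),("f-",S["tcp_pos"]-R[:,1]*.0235+[0,0,-.01])): print(n,nm,np.round((proj(r,p)-[x0,y0]+.5)*k-.5))
    cv2.imwrite(f"pics/{n}6.png",cv2.resize(r["frame"][y0:y1,x0:x1,::-1],None,fx=k,fy=k,interpolation=cv2.INTER_CUBIC))
```

```text
t 9.7 tcp [0.4926 0.0333 0.1711] yawY 94.95 z [-2.6e-03  4.0e-04 -1.0e+00] gap 0.047 F [0.58 0.03 0.02] M [0.071 0.03  0.017] q [-0.095  0.199 -0.303  1.071  0.    -0.182]
side tcp [265. 215.]
side wing [283. 376.]
side f+ [236. 213.]
side f- [298. 260.]
top tcp [475. 339.]
top wing [479. 364.]
top f+ [409. 340.]
top f- [541. 346.]
```

View pics/side6.png

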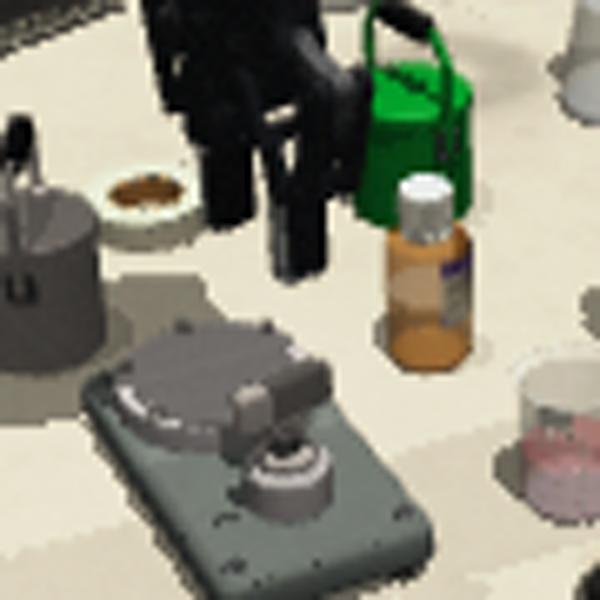

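The fingers are at about (230,220) and (300,275), straddling the wing, which runs (235,420) to (330,370). I descend and close with moderate force.

Emit:
move_arm:
  commands:
    - [[0.05,-0.04,-0.5],[0,0,0],0.1]
    - [[0,0,-0.5],[0,0,0],0.1]
    - [[0,0,-0.5],[0,0,0],0.1]
    - [[0,0,-0.4],[0,0,0],0.1]
    - [[0,0,-0.275],[0,0,0],0.1]

```text
clock: 10.3
tcp_pos: [0.4957, 0.0317, 0.0847]
orientation: [0.0, -0.043, 0.999, 0.0]
wrist_force: [0.5, 0.2, 0.4]
finger_gap: 0.0467
```

Emit:
move_arm:
  commands:
    - [[0,0,0],[0,0,0],0]
    - [[0,0,0],[0,0,0],-0.4]
    - [[0,0,0],[0,0,0],-0.7]
    - [[0,0,0],[0,0,0],-1]
    - [[0,0,0],[0,0,0],-1]
  newtons: 30

```text
clock: 10.8
tcp_pos: [0.4963, 0.0318, 0.086]
orientation: [0.001, -0.043, 0.999, 0.0]
wrist_force: [-1.1, 1.3, 6.2]
finger_gap: 0.0177
```

Run:
```python
from h import *
S,R=st()
for n,(y0,y1,x0,x1) in dict(side=(155,245,175,265),top=(180,250,200,290)).items():
    r=eyes.read_camera(n);k=600/(y1-y0)
    cv2.imwrite(f"pics/{n}7.png",cv2.resize(r["frame"][y0:y1,x0:x1,::-1],None,fx=k,fy=k,interpolation=cv2.INTER_CUBIC))
```

```text
t 10.8 tcp [0.4963 0.0318 0.086 ] yawY 94.97 z [ 2.1e-03  4.0e-04 -1.0e+00] gap 0.0177 F [-1.11  1.29  6.23] M [0.294 0.203 0.003] q [-0.098  0.279 -0.429  0.861  0.001 -0.185]
```

View pics/side7.png

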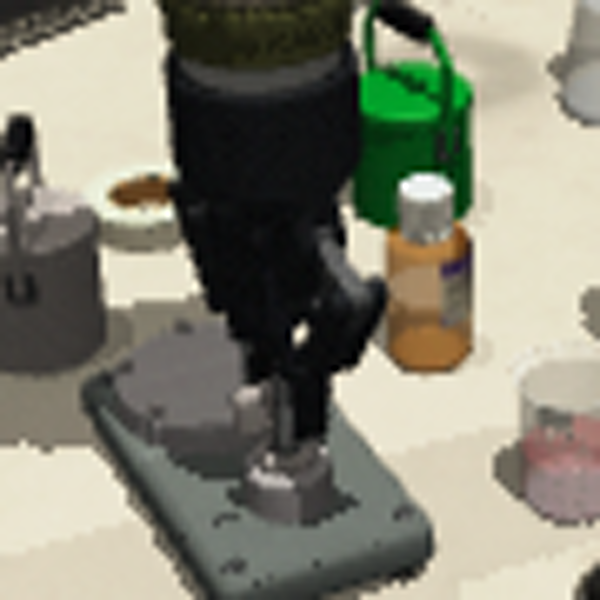

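Emit:
move_arm:
  commands:
    - [[0,0,0],[0,0,0],-1]
    - [[0,0,0],[0,0,0],-1]
    - [[0,0,0],[0,0,0],-1]

```text
clock: 11.2
tcp_pos: [0.4962, 0.0318, 0.086]
orientation: [0.001, -0.043, 0.999, 0.0]
wrist_force: [-1.0, 1.7, 5.2]
finger_gap: 0.0176
```

Run:
```python
from h import *
st()
```

```text
t 11.2 tcp [0.4962 0.0318 0.086 ] yawY 94.97 z [ 2.1e-03  4.0e-04 -1.0e+00] gap 0.0176 F [-1.    1.72  5.21] M [0.332 0.163 0.037] q [-0.098  0.279 -0.429  0.861  0.001 -0.185]
```

The gap stalls at 17.6 mm with an upward push, so the tips are probably on the hub below the wing. I open, rise 9 mm and close again.

Emit:
move_arm:
  commands:
    - [[0,0,0],[0,0,0],-0.2]
    - [[0,0,0],[0,0,0],-0.2]
    - [[0,0,0.1],[0,0,0],-0.2]
    - [[0,0,0.12],[0,0,0],-0.2]
    - [[0,0,0],[0,0,0],-0.2]

```text
clock: 11.7
tcp_pos: [0.496, 0.0315, 0.0945]
orientation: [0.001, -0.043, 0.999, -0.0]
wrist_force: [-0.0, 0.0, 0.3]
finger_gap: 0.0343
```

Emit:
move_arm:
  commands:
    - [[0,0,0],[0,0,0],-1]
    - [[0,0,0],[0,0,0],-1]
    - [[0,0,0],[0,0,0],-1]
    - [[0,0,0],[0,0,0],-1]
    - [[0,0,0],[0,0,0],-1]

```text
clock: 12.2
tcp_pos: [0.4959, 0.0317, 0.0944]
orientation: [0.001, -0.043, 0.999, 0.0]
wrist_force: [0.6, 0.1, 5.1]
finger_gap: 0.0092
```

Run:
```python
from h import *
S,R=st()
for n,(y0,y1,x0,x1) in dict(side=(175,235,190,250),top=(180,250,200,290)).items():
    r=eyes.read_camera(n);k=600/(y1-y0)
    cv2.imwrite(f"pics/{n}8.png",cv2.resize(r["frame"][y0:y1,x0:x1,::-1],None,fx=k,fy=k,interpolation=cv2.INTER_CUBIC))
```

```text
t 12.2 tcp [0.4959 0.0317 0.0944] yawY 94.98 z [ 1.3e-03  3.0e-04 -1.0e+00] gap 0.0092 F [0.56 0.12 5.11] M [0.159 0.105 0.101] q [-0.098  0.27  -0.418  0.882  0.    -0.185]
```

View pics/side8.png

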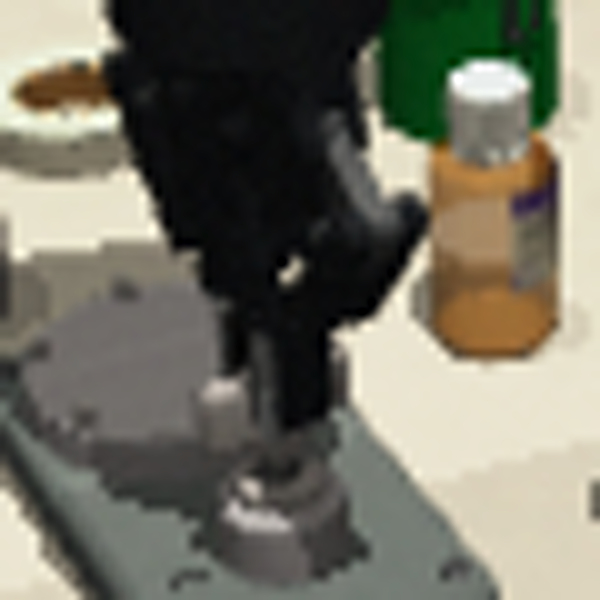

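The gap is 9.2 mm, so the pads hold the wing itself. Now I turn it clockwise and watch the moment.

Emit:
move_arm:
  commands:
    - [[0,0,0],[0,0,-0.5],-1]
    - [[0,0,0],[0,0,-0.75],-1]
    - [[0,0,0],[0,0,-0.75],-1]
    - [[0,0,0],[0,0,-0.75],-1]
    - [[0,0,0],[0,0,-0.5],-1]
  newtons: 40

```text
clock: 12.8
tcp_pos: [0.4958, 0.0314, 0.0944]
orientation: [0.001, 0.184, 0.983, -0.0]
wrist_force: [-0.0, -0.5, 4.4]
finger_gap: 0.0093
```

```bash
python3 -c "
from h import *
st()"
```

```text
t 12.8 tcp [0.4958 0.0314 0.0944] yawY 68.76 z [ 1.2e-03 -5.0e-04 -1.0e+00] gap 0.0093 F [-0.01 -0.5   4.37] M [-0.201  0.166  0.069] q [-0.098  0.27  -0.418  0.882 -0.     0.272]
```

Emit:
move_arm:
  commands:
    - [[0,0,0],[0,0,-0.5],-1]
    - [[0,0,0],[0,0,-0.5],-1]
    - [[0,0,0],[0,0,-0.5],-1]
    - [[0,0,0],[0,0,-0.5],-1]
    - [[0,0,0],[0,0,0],-1]

```text
clock: 13.3
tcp_pos: [0.4957, 0.0312, 0.0944]
orientation: [0.001, 0.318, 0.948, -0.0]
wrist_force: [-2.0, -1.2, 5.8]
finger_gap: 0.0093
```

```bash
python3 -c "
from h import *
st()"
```

```text
t 13.3 tcp [0.4957 0.0312 0.0944] yawY 52.86 z [ 1.e-03 -9.e-04 -1.e+00] gap 0.0093 F [-1.98 -1.17  5.81] M [-0.244  0.26  -0.081] q [-0.098  0.27  -0.418  0.882 -0.001  0.55 ]
```

Emit:
move_arm:
  commands:
    - [[0,0,0],[0,0,-0.25],-1]
    - [[0,0,0],[0,0,-0.25],-1]
    - [[0,0,0],[0,0,-0.25],-1]
    - [[0,0,0],[0,0,0],-1]

```text
clock: 13.7
tcp_pos: [0.4957, 0.0312, 0.0944]
orientation: [0.001, 0.367, 0.93, -0.0]
wrist_force: [-1.0, -1.3, 4.7]
finger_gap: 0.0091
```

```bash
python3 -c "
from h import *
st()"
```

```text
t 13.7 tcp [0.4957 0.0312 0.0944] yawY 46.9 z [ 9.0e-04 -1.1e-03 -1.0e+00] gap 0.0091 F [-1.05 -1.27  4.71] M [-0.327  0.264 -0.06 ] q [-0.098  0.27  -0.418  0.882 -0.001  0.654]
```

Emit:
move_arm:
  commands:
    - [[0,0,0],[0,0,-0.25],-1]
    - [[0,0,0],[0,0,-0.25],-1]
    - [[0,0,0],[0,0,0],-1]

```text
clock: 14.0
tcp_pos: [0.4956, 0.0311, 0.0944]
orientation: [0.001, 0.4, 0.917, -0.0]
wrist_force: [-2.6, -2.0, 5.4]
finger_gap: 0.0088
```

```bash
python3 -c "
from h import *
st()"
```

```text
t 14.0 tcp [0.4956 0.0311 0.0944] yawY 42.9 z [ 8.0e-04 -1.1e-03 -1.0e+00] gap 0.0088 F [-2.65 -2.04  5.4 ] M [-0.346  0.385 -0.055] q [-0.098  0.27  -0.418  0.882 -0.001  0.724]
```

Emit:
move_arm:
  commands:
    - [[0,0,0],[0,0,-0.25],-1]
    - [[0,0,0],[0,0,0],-1]

```text
clock: 14.2
tcp_pos: [0.4956, 0.0311, 0.0944]
orientation: [0.001, 0.415, 0.91, -0.0]
wrist_force: [-2.2, -2.4, 5.3]
finger_gap: 0.0091
```

```bash
python3 -c "
from h import *
st()"
```

```text
t 14.2 tcp [0.4956 0.0311 0.0944] yawY 40.9 z [ 8.0e-04 -1.2e-03 -1.0e+00] gap 0.0091 F [-2.23 -2.38  5.28] M [-0.389  0.385 -0.055] q [-0.098  0.27  -0.418  0.882 -0.001  0.758]
```

Emit:
move_arm:
  commands:
    - [[0,0,0],[0,0,-0.25],-1]
    - [[0,0,0],[0,0,0],-1]

```text
clock: 14.4
tcp_pos: [0.4956, 0.0311, 0.0944]
orientation: [0.001, 0.431, 0.902, -0.0]
wrist_force: [-1.7, -1.9, 5.7]
finger_gap: 0.0091
```

```bash
python3 -c "
from h import *
st()"
```

```text
t 14.4 tcp [0.4956 0.0311 0.0944] yawY 38.95 z [ 7.0e-04 -1.3e-03 -1.0e+00] gap 0.0091 F [-1.71 -1.88  5.65] M [-0.347  0.378  0.339] q [-0.098  0.269 -0.418  0.882 -0.001  0.793]
```

The moment jumps to +0.34 N·m at yaw 38.95°, near the 40.3° I expected at the stop. I press a bit further to confirm.

Emit:
move_arm:
  commands:
    - [[0,0,0],[0,0,-0.15],-1]
    - [[0,0,0],[0,0,0],-1]

```text
clock: 14.6
tcp_pos: [0.4957, 0.0311, 0.0944]
orientation: [0.001, 0.44, 0.898, -0.0]
wrist_force: [-1.1, -2.6, 5.8]
finger_gap: 0.009
```

```bash
python3 -c "
from h import *
st()"
```

```text
t 14.6 tcp [0.4957 0.0311 0.0944] yawY 37.81 z [ 8.0e-04 -1.4e-03 -1.0e+00] gap 0.009 F [-1.09 -2.62  5.82] M [-0.484  0.294  0.722] q [-0.098  0.269 -0.418  0.882 -0.001  0.813]
```

Emit:
move_arm:
  commands:
    - [[0,0,0],[0,0,-0.15],-1]
    - [[0,0,0],[0,0,0],-1]

```text
clock: 14.8
tcp_pos: [0.4957, 0.0311, 0.0945]
orientation: [0.001, 0.449, 0.894, -0.001]
wrist_force: [-1.2, -2.2, 6.6]
finger_gap: 0.0095
```

```bash
python3 -c "
from h import *
st()"
```

```text
t 14.8 tcp [0.4957 0.0311 0.0945] yawY 36.65 z [ 8.0e-04 -1.6e-03 -1.0e+00] gap 0.0095 F [-1.17 -2.17  6.63] M [-0.51   0.372  0.93 ] q [-0.098  0.269 -0.418  0.883 -0.001  0.833]
```

The stop is confirmed: the moment climbs to 0.93 N·m, with zero-load contact at about 40.1°. Backing off 90° from there means a target yaw of about 130.1°.

Emit:
move_arm:
  commands:
    - [[0,0,0],[0,0,0.5],-1]
    - [[0,0,0],[0,0,0.7],-1]
    - [[0,0,0],[0,0,0.8],-1]
    - [[0,0,0],[0,0,0.8],-1]
    - [[0,0,0],[0,0,0.8],-1]

```text
clock: 15.3
tcp_pos: [0.4958, 0.0314, 0.0944]
orientation: [0.001, 0.211, 0.977, -0.0]
wrist_force: [-1.0, -0.3, 5.5]
finger_gap: 0.009
```

Emit:
move_arm:
  commands:
    - [[0,0,0],[0,0,0.8],-1]
    - [[0,0,0],[0,0,0.8],-1]
    - [[0,0,0],[0,0,0.8],-1]
    - [[0,0,0],[0,0,0.8],-1]
    - [[0,0,0],[0,0,0.8],-1]

```text
clock: 15.8
tcp_pos: [0.4959, 0.0318, 0.0944]
orientation: [0.001, -0.066, 0.998, 0.0]
wrist_force: [-0.9, 0.6, 6.1]
finger_gap: 0.0087
```

Emit:
move_arm:
  commands:
    - [[0,0,0],[0,0,0.8],-1]
    - [[0,0,0],[0,0,0.8],-1]
    - [[0,0,0],[0,0,0.8],-1]
    - [[0,0,0],[0,0,0.5],-1]
    - [[0,0,0],[0,0,0.4],-1]

```text
clock: 16.3
tcp_pos: [0.4958, 0.0321, 0.0944]
orientation: [0.001, -0.292, 0.956, 0.0]
wrist_force: [-1.1, 1.9, 6.4]
finger_gap: 0.0089
```

```bash
python3 -c "
from h import *
st()"
```

```text
t 16.3 tcp [0.4958 0.0321 0.0944] yawY 123.93 z [ 0.0011  0.0012 -1.    ] gap 0.0089 F [-1.1   1.92  6.37] M [ 0.417  0.194 -0.119] q [-0.098  0.27  -0.418  0.882  0.001 -0.69 ]
```

Emit:
move_arm:
  commands:
    - [[0,0,0],[0,0,0.4],-1]
    - [[0,0,0],[0,0,0.3],-1]
    - [[0,0,0],[0,0,0],-1]
    - [[0,0,0],[0,0,0],-1]

```text
clock: 16.7
tcp_pos: [0.4957, 0.0322, 0.0944]
orientation: [0.001, -0.337, 0.941, 0.0]
wrist_force: [-1.7, 2.0, 5.5]
finger_gap: 0.0093
```

Run:
```python
from h import *
S,R=st()
for n,(y0,y1,x0,x1) in dict(side=(155,245,165,255),top=(180,250,185,275)).items():
    r=eyes.read_camera(n);k=600/(y1-y0)
    cv2.imwrite(f"pics/{n}9.png",cv2.resize(r["frame"][y0:y1,x0:x1,::-1],None,fx=k,fy=k,interpolation=cv2.INTER_CUBIC))
```

```text
t 16.7 tcp [0.4957 0.0322 0.0944] yawY 129.4 z [ 0.001   0.0012 -1.    ] gap 0.0093 F [-1.75  1.99  5.49] M [0.436 0.253 0.025] q [-0.098  0.27  -0.418  0.882  0.001 -0.785]
```

View pics/side9.png

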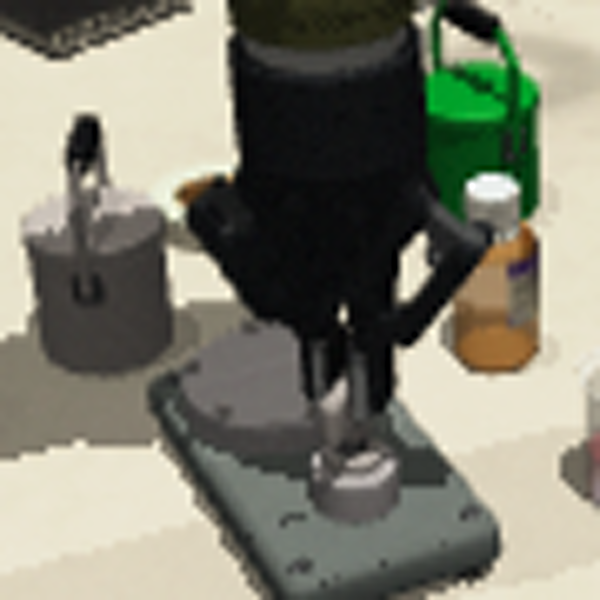

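View pics/top9.png

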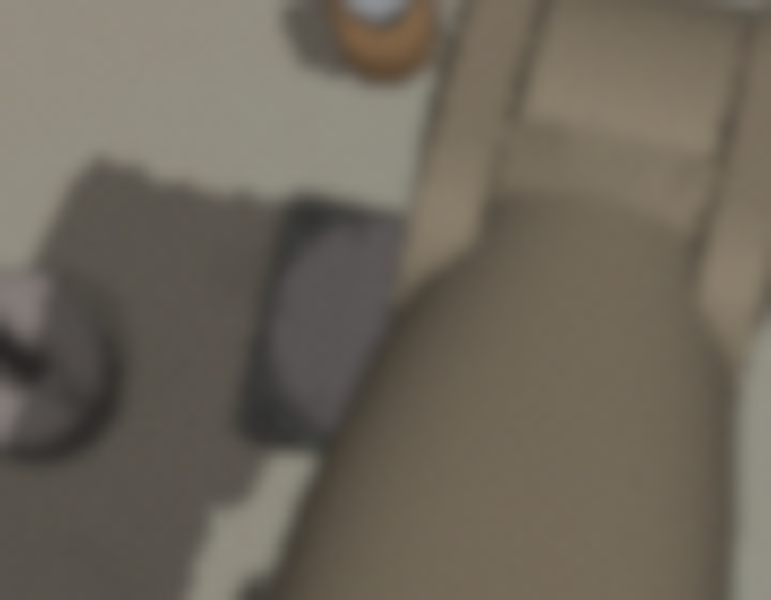

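The side view shows the wing held end-on between the jaws at (340,400), with the canister still upright at (95,280). I make a last +0.5° trim, check, and hand in.

Emit:
move_arm:
  commands:
    - [[0,0,0],[0,0,0.06],-1]
    - [[0,0,0],[0,0,0],-1]
    - [[0,0,0],[0,0,0],-1]

```text
clock: 17.1
tcp_pos: [0.4957, 0.0322, 0.0944]
orientation: [0.001, -0.341, 0.94, 0.0]
wrist_force: [-0.8, 1.4, 5.4]
finger_gap: 0.0087
```

Run:
```python
from h import *
from workcell import job
S,R=st()
print(job.hand_in())
```

```text
t 17.1 tcp [0.4957 0.0322 0.0944] yawY 129.87 z [ 0.001   0.0013 -1.    ] gap 0.0087 F [-0.8   1.39  5.44] M [ 0.436  0.207 -0.015] q [-0.098  0.27  -0.418  0.883  0.001 -0.794]
the job is handed in; nothing more can be done
None
```

The job is handed in at 17.1 s: the canister is off the stand, and the thumbscrew has been seated and backed off a quarter turn. The gripper is still holding the screw.

- **Canister:** I lifted it by its handle and set it down at about (0.47, 0.255) m, left of the stand. Contact showed as a few newtons before I let go. Later pictures show it upright and clear of the stand and the tape roll.
- **Thumbscrew:** I turned it clockwise until the wrist moment rose to 0.93 N·m. The stop itself is at a gripper yaw of about 40.1°, against 40.3° expected from the stand's measured pose. I then backed it off to 129.9°, which is 89.8° by the gripper angle. The wing may have slipped up to about half a degree while pressed against the stop.
- **Last readings:** the finger gap is 8.7 mm on the 10 mm wing, with about 5 N of upward force at the wrist.

**Failed or disagreed:**
- **First grip:** the first grip on the screw stalled at a 17.6 mm gap, most likely on the hub under the wing. I opened, rose 9 mm and gripped again.
- **Wing angle:** the two cameras disagreed on the wing's starting angle (1° against 8°), which closing the jaws on it made harmless.
- **Not checked by camera:** the arm hid the screw from the top view at the end, so its final angle rests on the gripper readings. I did not measure the bystanders again; those I saw in later pictures looked undisturbed.

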